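# Hang the snap-hook caddies on their counter stands

## Task

Hang each toy-block caddy on the stand with the foot of its own colour: bring its hook over the front bar of the stand's eye and press it down until the bar has pushed through the sprung orange gate and the gate has snapped shut under it. Let both caddies hang still by their hooks, keep them upright on the way so nothing spills, and leave the other things on the counter where they are.

Things in the scene. Friction and masses are not known exactly. Their poses are not given: they have to be found in the camera images.
- caddy_blue: the blue caddy: open blue plastic box 90 x 70 x 62 mm (x, y, z) with toy blocks in it and a steel snap hook rising from a strap across its mouth; 198 mm tall, about 0.22 kg. Origin: centre of its underside, z up. The hook lies in the caddy's xz plane, 14 mm thick in y: shank on the -x side, nose on the +x side, mouth facing down. Nothing lies between the nose tip and the box rim (z 62 mm)
- caddy_blue_grip (a point): middle of the black rubber grip block on top of the blue caddy's hook, 26 x 24 x 46 mm (x, y, z), z 152 to 198 mm over the caddy's underside. This point: x 0, y 0, z 180 mm. To be pinched from above, across x or y
- caddy_blue_seat (a point): where the centre of the eye's bar lies in the blue caddy's hook once hung: x 0, y 0, z 144 mm over its underside, axes as the caddy's. Over it an inverted-V bowl, peak at z 150 mm; on its -x side the shank (x -24 to -16 mm, from the box up to z 141 mm)
- caddy_blue_nose (a point): lower end of the blue caddy's hook nose: x +20, y 0, z 110 mm in the caddy's frame. The nose is 8 mm thick (x +16 to +24 mm); under this point its flared tip leans out to x +31 mm and down to z 100 mm
- caddy_blue_gate (a joint): sprung orange gate of the blue caddy's hook, 28 mm long, from a hinge on the shank (x -13, z 108 mm) to the nose (x +14, z 113 mm). 0 shut, 1.35 rad fully open, free end swinging up. A bar from below opens it at about 5 to 12 N; the caddy's weight alone does not. It slips past the bar and shuts when the bar is 1 to 9 mm below the seat, soonest if the bar lies 2 to 8 mm to +x of it
- stand_blue: stand for the blue caddy, fixed: blue foot plate 170 x 110 x 12 mm (x -115 to +55 mm), blue collar, steel column 24 mm thick. Origin: on the counter under the column, z up; the eye points to -x. Nothing is higher than 196 mm. To hang a caddy its x and y axes point as the stand's: its box slides in under the eye's front bar from the -x side, nose above the bar, then straight down
- stand_blue_eye (a point): centre of the front bar of the blue stand's eye: x -105, y 0, z 190 mm in the stand's frame, axes as the stand's. The eye is a level closed loop of 10 mm round bar: front bar along y, side bars at y -28 and +28 mm (centres), back bar 55 mm behind the front one (+x). The hook's nose goes down inside the loop, its shank stays in front
- caddy_green: the green caddy: open green plastic box 90 x 70 x 62 mm (x, y, z) with toy blocks in it and a steel snap hook rising from a strap across its mouth; 198 mm tall, about 0.22 kg. Origin: centre of its underside, z up. The hook lies in the caddy's xz plane, 14 mm thick in y: shank on the -x side, nose on the +x side, mouth facing down. Nothing lies between the nose tip and the box rim (z 62 mm)
- caddy_green_grip (a point): middle of the black rubber grip block on top of the green caddy's hook, 26 x 24 x 46 mm (x, y, z), z 152 to 198 mm over the caddy's underside. This point: x 0, y 0, z 180 mm. To be pinched from above, across x or y
- caddy_green_seat (a point): where the centre of the eye's bar lies in the green caddy's hook once hung: x 0, y 0, z 144 mm over its underside, axes as the caddy's. Over it an inverted-V bowl, peak at z 150 mm; on its -x side the shank (x -24 to -16 mm, from the box up to z 141 mm)
- caddy_green_nose (a point): lower end of the green caddy's hook nose: x +20, y 0, z 110 mm in the caddy's frame. The nose is 8 mm thick (x +16 to +24 mm); under this point its flared tip leans out to x +31 mm and down to z 100 mm
- caddy_green_gate (a joint): sprung orange gate of the green caddy's hook, 28 mm long, from a hinge on the shank (x -13, z 108 mm) to the nose (x +14, z 113 mm). 0 shut, 1.35 rad fully open, free end swinging up. A bar from below opens it at about 5 to 12 N; the caddy's weight alone does not. It slips past the bar and shuts when the bar is 1 to 9 mm below the seat, soonest if the bar lies 2 to 8 mm to +x of it
- stand_green: stand for the green caddy, fixed: green foot plate 170 x 110 x 12 mm (x -115 to +55 mm), green collar, steel column 24 mm thick. Origin: on the counter under the column, z up; the eye points to -x. Nothing is higher than 196 mm. To hang a caddy its x and y axes point as the stand's: its box slides in under the eye's front bar from the -x side, nose above the bar, then straight down
- stand_green_eye (a point): centre of the front bar of the green stand's eye: x -105, y 0, z 190 mm in the stand's frame, axes as the stand's. The eye is a level closed loop of 10 mm round bar: front bar along y, side bars at y -28 and +28 mm (centres), back bar 55 mm behind the front one (+x). The hook's nose goes down inside the loop, its shank stays in front
- stapler: red stapler, 150 x 34 x 46 mm; loose bystander, to be left where it is. Origin: centre of its underside
- notepads: stack of notepads, 100 x 75 x 37 mm; loose bystander, to be left where it is. Origin: centre of its underside
- glue: white glue bottle, 52 mm diameter, 150 mm tall; loose bystander, to be left where it is. Origin: centre of its underside
- pen_pot: black pot with pens, 74 mm diameter, 160 mm tall with its pens; loose bystander, to be left where it is. Origin: centre of its underside
- ring_toy: wooden ring-stacking toy, 72 mm diameter, 130 mm tall; loose bystander, to be left where it is. Origin: centre of its underside
- tape: grey tape dispenser, 130 x 55 x 80 mm; loose bystander, to be left where it is. Origin: centre of its underside
- punch: black and blue hole punch, 100 x 110 x 65 mm; loose bystander, to be left where it is. Origin: centre of its underside

How it is judged (in metres and radians):
At the end, for the whole second after the job is handed in: Each caddy hangs on the eye of its own colour: bar centre within 10 mm (caddy x), 25 mm (along the bar) and -10 to +6 mm (height) of the hook's seat, gate shut (under 0.1 rad), leaning under 15 degrees, at rest (under 0.03 m/s, 0.3 rad/s) (x of stand_blue_eye in the frame of caddy_blue_seat between -0.01 and 0.01 m and y of stand_blue_eye in the frame of caddy_blue_seat between -0.025 and 0.025 m and z of stand_blue_eye in the frame of caddy_blue_seat between -0.01 and 0.006 m and value of joint each of caddy_blue_gate, caddy_green_gate below 0.1 rad and angle between each of caddy_blue, caddy_green's own z axis and vertical below 0.26 rad and linear speed of each of caddy_blue, caddy_green below 0.03 m/s and angular speed of each of caddy_blue, caddy_green below 0.3 rad/s and x of stand_green_eye in the frame of caddy_green_seat between -0.01 and 0.01 m and y of stand_green_eye in the frame of caddy_green_seat between -0.025 and 0.025 m and z of stand_green_eye in the frame of caddy_green_seat between -0.01 and 0.006 m); the robot touches nothing.
It fails at once if a caddy tipped by more than 40 degrees, so that its contents would spill (angle between any of caddy_blue, caddy_green's own z axis and vertical above 0.7 rad).
It fails at once if a bystander moved by more than 30 mm or tipped by more than 25 degrees (distance of any of stapler, notepads, glue, pen_pot, ring_toy, tape, punch from where it was at the start of the episode above 0.03 m or angle between any of stapler, notepads, glue, pen_pot, ring_toy, tape, punch's own z axis and vertical above 0.44 rad).
It also fails if it takes over 67 s, if anything falls off the work surface, if the arm or the gripper's body presses on something with over 40 N, if the wrist force passes 120 N, or if a joint passes its speed limit or range.

## Robot

A 6-joint arm with a two-finger parallel gripper is mounted at the origin on the work surface. World frame = base frame: x ahead of the robot, y to its left, z up, the work surface at z = 0. Lengths are in mm, angles in rad, forces in N, time in s.
With the tool pointing down it reaches from about 350 to 975 mm from the base axis. Payload 7.1 kg.
Tool frame: the origin (TCP) lies at the very end of the fingers, on their centre line; the grasp point (between the pads) lies 19 mm behind it (ctrl.grip_depth is the distance from the TCP to the grasp point, in mm); x points along the fingers, z is the direction in which the jaws open and shut, and the axes are right-handed (so a half turn about x gives the same grasp; the last joint's range is limited). The gripper opens to 88 mm and grips with 3 to 60 N. Pads are 20 mm wide; open, the fingers measure 115 mm over their backs; the gripper's body (75 mm by 178 mm) begins 61 mm behind the grasp point.
Start: joints at [1.31, 0.423, 1.63, -0, 1.089, -0.019], TCP at [149.625, 606.809, 222.675] pointing down, gripper open.
Joint ranges: [-3, 3], [-0.9, 2.11], [0.09, 2.58], [-1.31, 4.45], [0.11, 2.69], [-2.54, 2.54]. Speed limits (rad/s): [2.39, 2.39, 3.01, 3.14, 3.14, 3.14].

## Interface

Orientations are given as a rotation vector (axis times angle).
In Python, from workcell import ctrl gives the robot as it stands. The module is installed in compiled form; this text tells all that it offers.
- The arm moves only by the tool send_rows, never from a script. Its argument "rows" is a list of rows, each a list of 4 numbers: the shift along the tool's x, y, z in mm, then the turn about the tool's x in rad. In form: [[x, y, z, turn], ...]. A call has 1 to 10 rows; each row shifts and turns the pose as measured when the row begins, along the tool's axes as they then stand; what a row does not reach is not made up. A row lasts 1/12 s, in which the tool goes at most 41.7 mm and 7.16 degrees, less where a joint would pass 70% of its speed; a pose out of reach is approached as far as the arm can. A call with a gripper value outside its range is refused whole. "fingers" is the opening, from 0 (shut) to 1 (fully open), set as the call begins (left out, the last holds). The fingers move at their own pace and stop on an object; the grip force is fixed at half the most. Time passes only in rows, so rows that do not move let the fingers close. It gives the time, the measured TCP pose, the force and the opening at its end, in the units of the state.
- ctrl.get_obs(): the state, without advancing time (a new reading comes with each control period).
- ctrl.get_image(name): name is "scene" or "top" or "wrist"; returns a dict with "img" (480x640x3 uint8, red, green, blue), "depth" (480x640 float32, mm along the optical axis (not along the pixel's ray), 0 where there is no reading), "mtx" (3x3 intrinsics, pixels), "world_from_camera" (4x4, takes a point from camera to world coordinates). Camera axes: x right, y down, z forward; pixel columns grow to the right and rows downward; lengths in mm; the calibration is good to about 2 mm. A picture is of the moment at which its call begins.
- ctrl.close_job(): hands the job in, once; it reports no verdict.
The state is a dict: "t": time; "qpos": joint angles; "qvel": joint speeds; "joint_torque": joint torques, N m; "ee_pos": TCP position; "orientation": TCP orientation; "ft_force": force on the tool from outside, world axes, zero at the start; "moment": the same for the moment, N m; "width": finger opening in mm.
Only numpy, scipy, OpenCV 4.12 (cv2) and the standard library are available. Lean on these libraries where they do the work, as an engineer would, in place of code of your own. Each camera call takes 0.05 s, during which the arm holds its last target.

## Working session

There is one attempt and no reset: what is moved stays moved. The work goes in short steps, Python scripts to look and compute and a tool call to move; the robot and the scene stay as the last step left them, time stands still between calls to the robot, and variables do not carry over. Pictures are saved under pics/ and viewed, and the job is handed in when it is done.

Besides the shell and the picture viewer there is one more tool, called after ">>>" as name(argument=value, ...), one argument or row to a line, values as JSON. send_rows: Moves the arm, as the interface text tells. Its arguments: {"type":"object","properties":{"rows":{"type":"array"},"fingers":{"type":"number"}},"required":["rows"]}

```bash
mkdir -p pics
cat > h.py <<'E'
import numpy as np, cv2
from workcell import ctrl
def snap(n,f):
    d=ctrl.get_image(n); cv2.imwrite('pics/'+f+'.png',d['img'][:,:,::-1]); np.savez('pics/'+f+'.npz',**d); return d
def cloud(d):
    z=d['depth'];v,u=np.indices(z.shape);K=d['mtx']
    p=np.stack([(u-K[0,2])/K[0,0]*z,(v-K[1,2])/K[1,1]*z,z],-1)
    T=np.array(d['world_from_camera']);w=p@T[:3,:3].T+T[:3,3]; w[z<=0]=np.nan; return w
E
python3 - <<'E'
from h import *
for n in ['scene','top','wrist']:
    d=snap(n,n+'0'); print(n,np.round(d['world_from_camera'],2).tolist(),np.round(d['mtx'],1).tolist())
o=ctrl.get_obs();print(o)
E
```

```text
scene [[0.85, 0.29, -0.43, 998.77], [0.52, -0.46, 0.72, -749.61], [0.0, -0.84, -0.55, 711.47], [0.0, 0.0, 0.0, 1.0]] [[460.9, 0.0, 319.2], [0.0, 460.9, 240.5], [0.0, 0.0, 1.0]]
top [[0.01, -1.0, 0.1, 385.47], [-1.0, -0.02, -0.01, 9.88], [0.01, -0.1, -1.0, 1366.65], [0.0, 0.0, 0.0, 1.0]] [[527.5, 0.0, 316.9], [0.0, 527.5, 243.6], [0.0, 0.0, 1.0]]
wrist [[0.24, 0.94, 0.25, 81.47], [0.97, -0.23, -0.06, 623.19], [-0.0, 0.25, -0.97, 384.02], [0.0, 0.0, 0.0, 1.0]] [[427.7, 0.0, 321.4], [0.0, 427.7, 241.4], [0.0, 0.0, 1.0]]
{'t': 0.15, 'qpos': array([ 1.31000770e+00,  4.23669756e-01,  1.63048630e+00, -1.13242359e-05,
        1.08862388e+00, -1.89939116e-02]), 'qvel': array([-5.34134004e-06, -2.82312669e-03, -1.56933966e-03, -1.25593688e-03,
        2.62833335e-03, -1.75754396e-03]), 'joint_torque': array([ 5.60111573e-05, -5.44986212e+01, -2.73916376e+01,  6.43258961e-02,
        2.04007945e-02, -4.64584718e-05]), 'ee_pos': array([149.51725996, 606.41072984, 222.08855781]), 'orientation': array([-1.03000084,  1.31488987,  1.02879513]), 'ft_force': array([-1.22709765,  0.50363588,  0.27141282]), 'moment': array([0.01285063, 0.01038066, 0.02477655]), 'width': 88.07682548794338}
```

View pics/scene0.png

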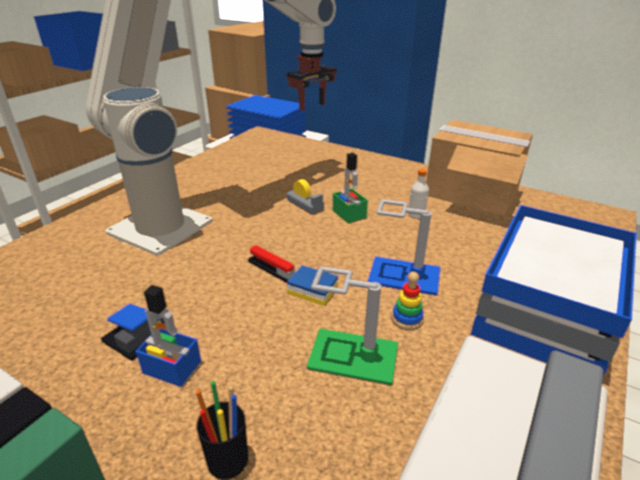

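View pics/top0.png

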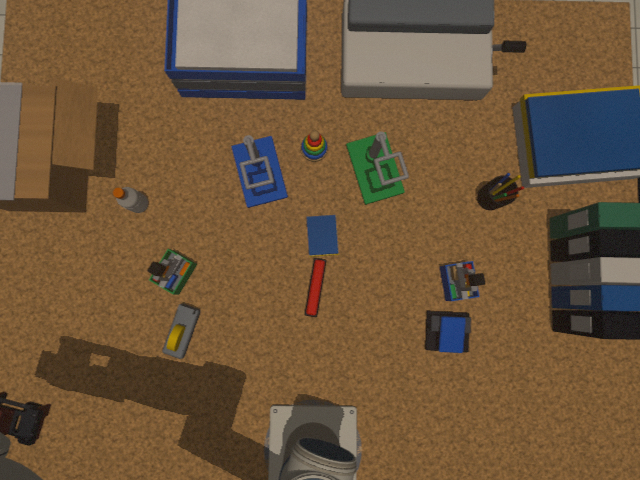

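View pics/wrist0.png

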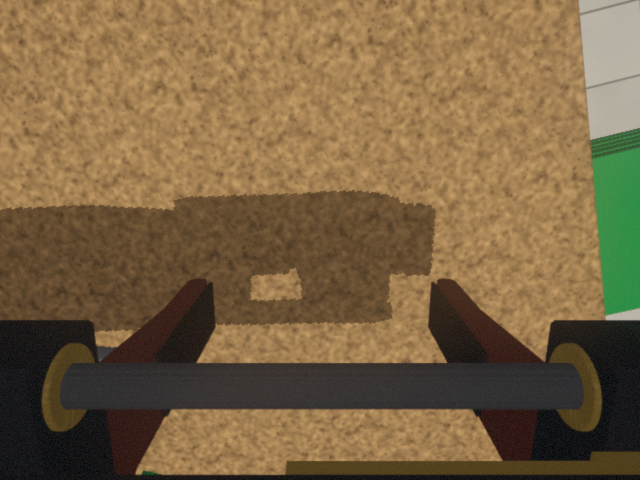

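```bash
cat > m.py <<'E'
from h import *
d=dict(np.load('pics/top0.npz'));w=cloud(d);img=d['img'];hsv=cv2.cvtColor(img,cv2.COLOR_RGB2HSV)
H,S,V=[hsv[...,i].astype(int) for i in range(3)]
Z=w[...,2]
def win(c,r):
    m=np.zeros(Z.shape,bool);m[r[0]:r[1],c[0]:c[1]]=1;return m
masks={'bstand':win((225,295),(125,215)),'gstand':win((340,415),(125,210)),'gcad':win((140,205),(240,300)),'bcad':win((430,495),(250,305))}
col={'b':(H>100)&(H<130)&(S>120),'g':(H>50)&(H<85)&(S>120)}
for k,m in masks.items():
    c=col[k[0]]&m
    lo,hi=(4,22) if 'stand' in k else (50,75)
    f=c&(Z>lo)&(Z<hi)
    P=w[f][:,:2].astype(np.float32);r=cv2.minAreaRect(P)
    print(k,f.sum(),'med z',np.median(w[f][:,2]),np.round(r[0],1),np.round(r[1],1),round(r[2],1))
    for a,b in ((62,75),(75,100),(100,125),(125,150),(150,175),(175,186),(186,205)):
        q=m&(Z>a)&(Z<b)
        if q.sum()>3: 
            rr=cv2.minAreaRect(w[q][:,:2].astype(np.float32)); print('  ',a,b,q.sum(),np.round(np.median(w[q],0),1),'rect',np.round(rr[0],1),np.round(rr[1],1),round(rr[2],1))
for k,c,r in (('stapler',(300,330),(255,320)),('notes',(303,342),(210,258)),('glue',(105,155),(180,215)),('pot',(470,525),(165,215)),('ring',(297,332),(125,163)),('tape',(160,203),(300,360)),('punch',(420,473),(305,355))):
    q=win(c,r)&(Z>15); rr=cv2.minAreaRect(w[q][:,:2].astype(np.float32)); print(k,np.round(np.median(w[q],0)),np.nanmax(w[q][:,2]),np.round(rr[0]),np.round(rr[1]),round(rr[2]))
E
python3 m.py
python3 -c "
import cv2
i=cv2.imread('pics/top0.png')
cv2.imwrite('pics/topz.png',cv2.resize(i[120:310,140:500],None,fx=2.2,fy=2.2,interpolation=3))
i=cv2.imread('pics/scene0.png')
a=cv2.resize(i[145:225,330:440],(780,570),interpolation=3);cv2.imwrite('pics/sz1.png',a)
b=cv2.resize(i[280:390,130:210],(436,600),interpolation=3);cv2.imwrite('pics/sz2.png',b)
"
```

```text
bstand 1846 med z 13.206434615755938 [705.7 149.4] [169.  107.6] 15.7
   62 75 7 [730.8 147.3  70.5] rect [728.9 156.4] [ 9.3 23.7] 20.0
   75 100 13 [728.7 148.8  87.9] rect [729.  149.2] [ 2.2 12.7] 56.4
   100 125 14 [727.7 149.7 113.8] rect [727.6 155.7] [ 7.8 22.8] 20.7
   125 150 15 [728.4 149.3 140.6] rect [728.3 155.9] [ 9.9 23.4] 22.7
   150 175 16 [728.8 149.1 164.2] rect [727.9 156.6] [ 8.4 23.1] 17.0
   175 186 8 [732.2 149.3 183. ] rect [732.3 154.9] [14.3 23.1] 54.8
   186 205 589 [678.6 149.  195.1] rect [687.4 145.2] [122.4  65.7] 15.8
gstand 1787 med z 13.440747631507747 [ 719.3 -153.5] [168.2 109.1] 17.8
   62 75 15 [ 738.4 -140.3   67.2] rect [ 742.  -139.7] [22.8  8.5] 57.4
   75 100 27 [ 738.4 -138.6   87.7] rect [ 741.  -140.1] [22.2  9.8] 63.5
   100 125 28 [ 739.1 -140.   109.2] rect [ 742.  -139.9] [23.1  8.8] 58.2
   125 150 32 [ 739.6 -137.7  135.1] rect [ 742.4 -139.7] [23.5 10.1] 54.8
   150 175 28 [ 738.8 -139.2  160. ] rect [ 741.  -138.8] [21.1  7. ] 56.1
   175 186 12 [ 741.7 -135.5  182.1] rect [ 702.5 -139.8] [89.8  7.9] 5.3
   186 205 588 [ 692.8 -
[... 964 characters left out ...]
  150 175 64 [ 424.  -355.2  154.6] rect [ 425.  -359.4] [48.7 19.1] 8.3
   175 186 19 [ 423.8 -351.3  180.7] rect [ 428.8 -354.7] [13.3 30.4] 64.8
   186 205 140 [ 425.6 -360.9  199.3] rect [ 425.7 -362.2] [25.6 23.7] 9.3
stapler [407.  -0.  46.] 55.64587567888452 [410.  -0.] [ 40. 156.] 87
notes [537. -16.  38.] 46.06742260969213 [537. -17.] [100.  75.] 5
glue [611. 452. 100.] 156.23188972640355 [615. 458.] [46. 53.] 67
pot [ 648. -457.   81.] 173.1882278931937 [ 665. -488.] [ 72. 150.] 27
ring [759.   7.  67.] 133.8016473292455 [763.   8.] [50. 65.] 0
tape [293. 330.  32.] 87.33230543449395 [291. 336.] [ 56. 131.] 72
punch [ 304. -333.   53.] 73.55487462018664 [ 299. -337.] [110.  98.] 88
```

View pics/topz.png

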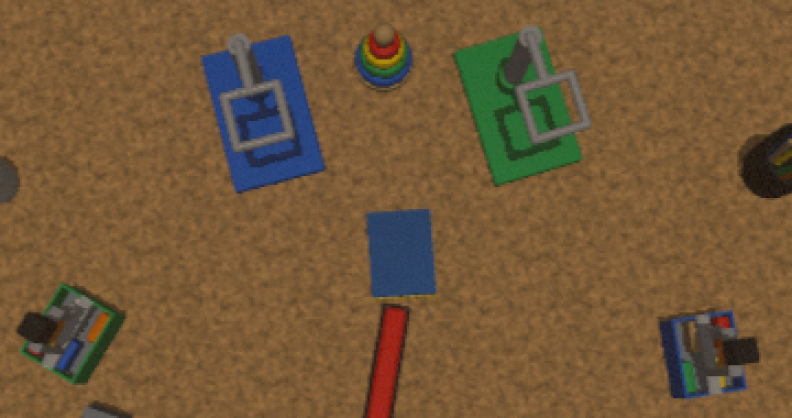

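View pics/sz1.png

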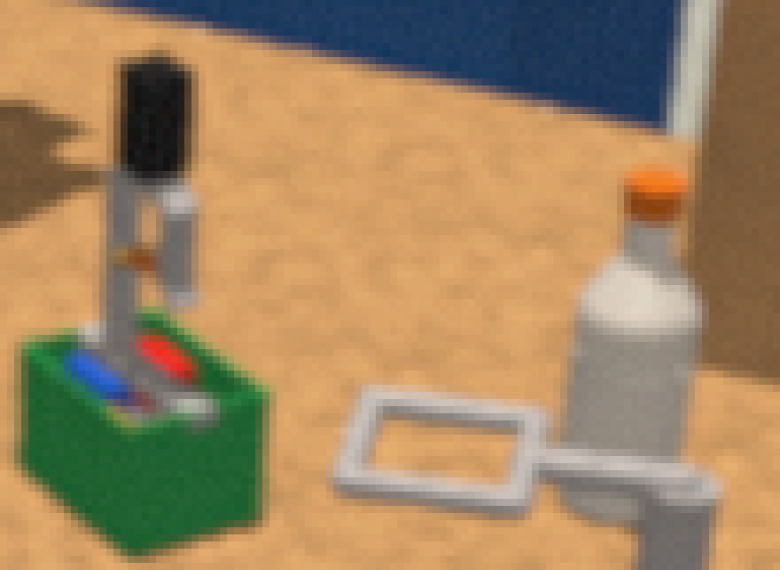

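View pics/sz2.png

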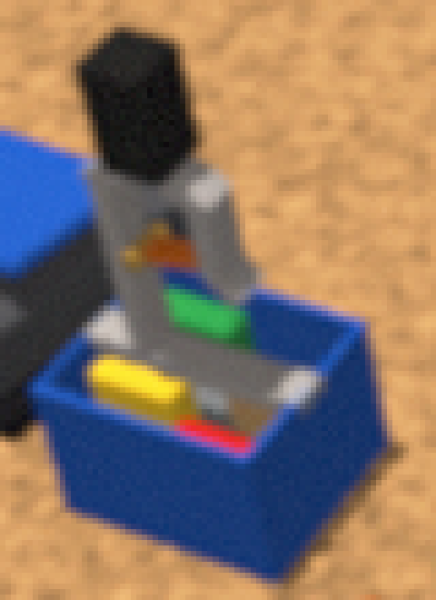

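```bash
cat >> h.py <<'E'
from scipy.spatial.transform import Rotation as R
def go(x,y,z,yaw):
    "print tool-frame delta to TCP target, jaw z dir at yaw deg (mod 180)"
    o=ctrl.get_obs();M=R.from_rotvec(o['orientation']).as_matrix();p=np.array(o['ee_pos'])
    cur=np.degrees(np.arctan2(M[1,2],M[0,2]))
    dy=(yaw-cur+90)%180-90
    print('t',round(o['t'],2),'p',np.round(p,1),'jawyaw',round(cur,2),'xaxis',np.round(M[:,0],3),'q',np.round(o['qpos'],2),'w',round(o['width'],1),'F',np.round(o['ft_force'],1))
    print(' delta tool',np.round(M.T@(np.array([x,y,z])-p),1),'turn',round(-np.radians(dy),3))
E
python3 - <<'E'
from h import *
go(425.7,-362.3,260,9.6)
go(439,357,260,-29.2)
E
```

```text
t 0.15 p [149.5 606.4 222.1] jawyaw 76.15 xaxis [-0.    -0.001 -1.   ] q [ 1.31  0.42  1.63 -0.    1.09 -0.02] w 88.1 F [-1.2  0.5  0.3]
 delta tool [ -36.9 -500.1 -874.4] turn 1.161
t 0.15 p [149.5 606.4 222.1] jawyaw 76.15 xaxis [-0.    -0.001 -1.   ] q [ 1.31  0.42  1.63 -0.    1.09 -0.02] w 88.1 F [-1.2  0.5  0.3]
 delta tool [ -37.7 -340.8 -172.9] turn -1.303
```

>>> send_rows(
  rows=[
    [-4, -38, -19, 0],
    [-4, -38, -19, 0],
    [-4, -38, -19, 0],
    [-4, -38, -19, 0],
    [-4, -38, -19, 0],
    [-4, -38, -19, 0],
    [-4, -38, -19, 0],
    [-4, -38, -19, 0],
    [-4, -38, -19, 0],
    [0, 0, 0, 0.12],
  ],
  fingers=1,
)

```text
t: 0.98
ee_pos: [437.1, 360.7, 255.3]
orientation: [-0.95, 1.357, 0.947]
ft_force: [0.4, -0.5, -0.2]
width: 87.9
```

>>> send_rows(
  rows=[
    [0, 0, 0, 0.12],
    [0, 0, 0, 0.12],
    [0, 0, 0, 0.12],
    [0, 0, 0, 0.12],
    [0, 0, 0, 0.12],
    [0, 0, 0, 0.12],
    [0, 0, 0, 0.12],
    [0, 0, 0, 0.12],
    [0, 0, 0, 0.12],
    [0, 0, 0, 0.12],
  ],
)

```text
t: 1.82
ee_pos: [439.6, 355.1, 253.0]
orientation: [0.018, 1.575, -0.029]
ft_force: [0.1, -0.1, 0.0]
width: 87.9
```

Run:
```python
from h import *
go(439,357,260,-29.2)
d=snap('wrist','w1')
print(d['world_from_camera'])
```

```text
t 1.82 p [439.6 355.1 253. ] jawyaw -1.7 xaxis [-0.005 -0.007 -1.   ] q [ 0.66  0.3   1.73 -0.    1.11  0.69] w 87.9 F [ 0.1 -0.1  0. ]
 delta tool [-7.   1.8 -0.6] turn 0.48
[[ 9.99553642e-01 -2.72948886e-02 -1.21451711e-02  4.41492398e+02]
 [-2.95132517e-02 -9.65243470e-01 -2.59680595e-01  4.25411413e+02]
 [-4.63509416e-03  2.59923128e-01 -9.65618187e-01  4.14576341e+02]
 [ 0.00000000e+00  0.00000000e+00  0.00000000e+00  1.00000000e+00]]
```

View pics/w1.png

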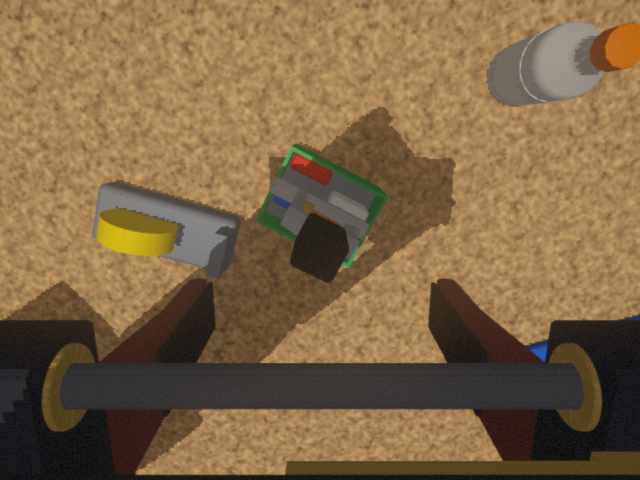

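>>> send_rows(
  rows=[
    [-1, 1, 0, 0.12],
    [0, 1, -1, 0.12],
    [0, 0, 0, 0.12],
    [0, 0, 0, 0.12],
    [0, 0, 0, 0],
  ],
)

```text
t: 2.28
ee_pos: [438.0, 356.8, 252.9]
orientation: [0.398, 1.537, -0.413]
ft_force: [-0.4, 0.2, -0.1]
width: 88.2
```

```bash
cat >> h.py <<'E'
def rects(w,m,bands):
    Z=w[...,2]
    for a,b in bands:
        q=m&(Z>a)&(Z<b)
        if q.sum()>5:
            rr=cv2.minAreaRect(w[q][:,:2].astype(np.float32)); print('  ',a,b,q.sum(),np.round(np.median(w[q],0),1),'rect',np.round(rr[0],1),np.round(rr[1],1),round(rr[2],1))
E
python3 - <<'E'
from h import *
go(439,357,260,-29.2)
d=snap('wrist','w2');w=cloud(d)
m=np.hypot(w[...,0]-439,w[...,1]-357)<65
v=np.arange(480)[:,None]*np.ones(640);m&=v<300
rects(w,m,((55,66),(75,95),(100,125),(125,150),(150,185),(190,205)))
E
```

```text
t 2.28 p [438.  356.8 252.9] jawyaw -29.59 xaxis [-0.007 -0.008 -1.   ] q [ 0.66  0.31  1.73 -0.    1.12  1.18] w 88.2 F [-0.4  0.2 -0.1]
 delta tool [-7.1  0.6  0.7] turn -0.007
   55 66 2724 [443.3 361.3  61.8] rect [437.2 358.6] [70.7 90.1] 60.9
   75 95 54 [423.7 374.2  83.7] rect [423.8 373.8] [3.8 9. ] 33.5
   100 125 497 [438.6 362.7 111.5] rect [440.7 358.6] [13.8 54.4] 57.6
   125 150 832 [449.2 357.4 146.2] rect [437.3 358.8] [14.6 51.7] 60.8
   150 185 551 [443.4 368.7 169.6] rect [439.6 362. ] [17.6 34.7] 58.1
   190 205 2140 [437.9 360.1 197.7] rect [437.2 358.8] [24.5 26. ] 59.9
```

View pics/w2.png

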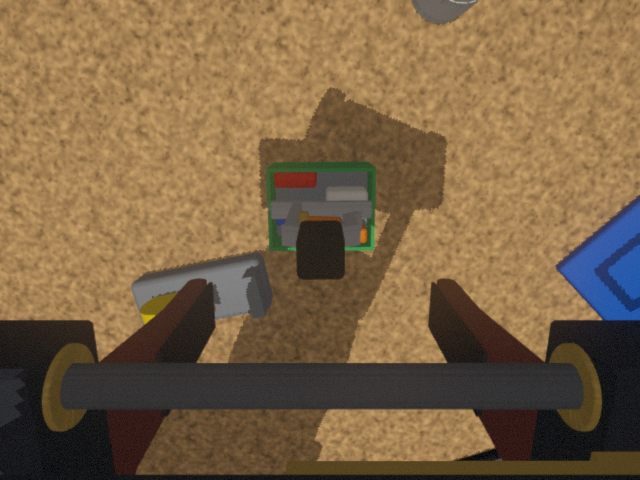

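>>> send_rows(
  rows=[
    [20, 0.5, 0, 0],
    [20, 0.5, 0, 0],
    [20, 0, 0, 0],
    [15, 0, 0, 0],
    [10, 0, 0, 0],
    [4, 0, 0, 0],
    [0, 0, 0, 0],
  ],
)

```text
t: 2.92
ee_pos: [439.0, 357.7, 161.6]
orientation: [0.366, 1.541, -0.376]
ft_force: [-0.3, 0.4, 0.1]
width: 87.8
```

Run:
```python
from h import *
go(438,357.9,162,-29.3)
```

```text
t 2.92 p [439.  357.7 161.6] jawyaw -27.11 xaxis [-0.004 -0.006 -1.   ] q [ 0.66  0.42  1.8  -0.    0.93  1.14] w 87.8 F [-0.3  0.4  0.1]
 delta tool [-0.4 -0.3 -0.9] turn 0.038
```

>>> send_rows(
  rows=[
    [0, 0, -0.5, 0.04],
    [0, 0, 0, 0],
    [0, 0, 0, 0],
  ],
  fingers=0,
)

```text
t: 3.17
ee_pos: [439.2, 358.5, 162.9]
orientation: [0.394, 1.535, -0.403]
ft_force: [0.4, 0.4, -0.3]
width: 71.4
```

>>> send_rows(
  rows=[
    [0, 0, 0, 0],
    [0, 0, 0, 0],
    [0, 0, 0, 0],
    [0, 0, 0, 0],
    [0, 0, 0, 0],
    [0, 0, 0, 0],
  ],
)

```text
t: 3.67
ee_pos: [440.5, 359.4, 165.5]
orientation: [0.393, 1.533, -0.396]
ft_force: [0.4, -0.8, 0.0]
width: 31.6
```

Run:
```python
from h import *
go(438,357.9,162,-29.3)
```

```text
t 3.67 p [440.5 359.4 165.5] jawyaw -28.86 xaxis [ 0.001 -0.002 -1.   ] q [ 0.66  0.41  1.8  -0.    0.93  1.17] w 31.6 F [ 0.4 -0.8  0. ]
 delta tool [ 3.5 -2.6 -1.5] turn 0.008
```

>>> send_rows(
  rows=[
    [3, -1.5, -1, 0],
    [1, -0.5, -0.5, 0],
    [0.5, 0, 0, 0],
    [0.5, 0, 0, 0],
    [0, 0, 0, 0],
  ],
)

```text
t: 4.08
ee_pos: [438.7, 359.7, 163.5]
orientation: [0.396, 1.532, -0.394]
ft_force: [0.5, -0.3, 0.0]
width: 25.6
```

Run:
```python
from h import *
go(438,357.9,162,-29.3)
```

```text
t 4.08 p [438.7 359.7 163.5] jawyaw -28.86 xaxis [ 0.003  0.001 -1.   ] q [ 0.67  0.41  1.8  -0.    0.92  1.17] w 25.6 F [ 0.5 -0.3  0. ]
 delta tool [ 1.5 -2.   0.2] turn 0.008
```

>>> send_rows(
  rows=[
    [-10, 0, 0, 0],
    [-15, 0, 0, 0],
    [-20, 0, 0, 0],
    [-20, 0, 0, -0.08],
    [-18, 0, 0, -0.11],
    [-12, 0, 0, -0.11],
    [-6, 0, 0, -0.11],
    [0, 0, 0, -0.11],
    [0, 0, 0, -0.11],
    [0, 0, 0, -0.08],
  ],
)

```text
t: 4.92
ee_pos: [435.4, 357.6, 269.2]
orientation: [-0.189, 1.566, 0.184]
ft_force: [0.6, -0.5, -2.2]
width: 25.9
```

Run:
```python
from h import *
go(581.6,-197.7,271.5,17.7)
d=snap('scene','s1')
```

```text
t 4.92 p [435.4 357.6 269.2] jawyaw 13.62 xaxis [-0.003 -0.003 -1.   ] q [ 0.67  0.28  1.72 -0.    1.14  0.43] w 25.9 F [ 0.6 -0.5 -2.2]
 delta tool [  -0.8 -574.1   11.3] turn -0.071
```

View pics/s1.png

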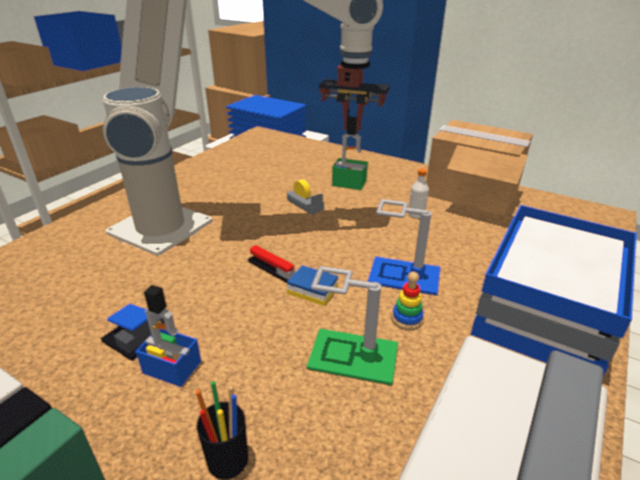

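>>> send_rows(
  rows=[
    [0, -10, 0, -0.02],
    [0, -18, 0, -0.02],
    [0, -26, 0, -0.02],
    [0, -32, 1, 0],
    [0, -34, 1, 0],
    [0, -34, 1, 0],
    [0, -34, 1, 0],
    [0, -34, 1, 0],
    [0, -34, 1, 0],
    [0, -34, 1, 0],
  ],
)

```text
t: 5.8
ee_pos: [523.7, 75.8, 269.4]
orientation: [-0.232, 1.566, 0.23]
ft_force: [0.1, 1.1, -1.7]
width: 25.7
```

>>> send_rows(
  rows=[
    [0, -34, 1, 0],
    [0, -34, 1, 0],
    [0, -34, 1, 0],
    [0, -34, 1, 0],
    [0, -32, 0, 0],
    [0, -28, 0, 0],
    [0, -24, 0, 0],
    [0, -18, 0, 0],
    [0, -10, 0, 0],
    [0, -5, 0, 0],
  ],
)

```text
t: 6.63
ee_pos: [598.8, -184.9, 268.4]
orientation: [-0.208, 1.572, 0.207]
ft_force: [-0.5, 0.2, -2.3]
width: 25.8
```

Run:
```python
from h import *
go(581.6,-197.7,271.5,17.7)
```

```text
t 6.63 p [ 598.8 -184.9  268.4] jawyaw 15.14 xaxis [-0.011 -0.002 -1.   ] q [-0.32  0.38  1.58 -0.01  1.19 -0.58] w 25.8 F [-0.5  0.2 -2.3]
 delta tool [ -2.9  -7.9 -20. ] turn -0.045
```

>>> send_rows(
  rows=[
    [-2, -4, -5, -0.045],
    [-1, -3, -5, 0],
    [0, 0, -4, 0],
    [0, 0, 0, 0],
    [0, 0, 0, 0],
  ],
)

```text
t: 7.05
ee_pos: [585.6, -194.2, 270.8]
orientation: [-0.238, 1.571, 0.241]
ft_force: [-0.1, 0.4, -2.7]
width: 25.8
```

Run:
```python
from h import *
go(581.6,-197.7,271.5,17.7)
d=snap('wrist','w3');d=snap('scene','s3')
i=cv2.imread('pics/s3.png');cv2.imwrite('pics/s3z.png',cv2.resize(i[180:390,240:440],(571,600),interpolation=3))
```

```text
t 7.05 p [ 585.6 -194.2  270.8] jawyaw 17.45 xaxis [-0.013  0.    -1.   ] q [-0.34  0.37  1.6  -0.    1.19 -0.64] w 25.8 F [-0.1  0.4 -2.7]
 delta tool [-0.6 -2.2 -4.9] turn -0.004
```

View pics/w3.png

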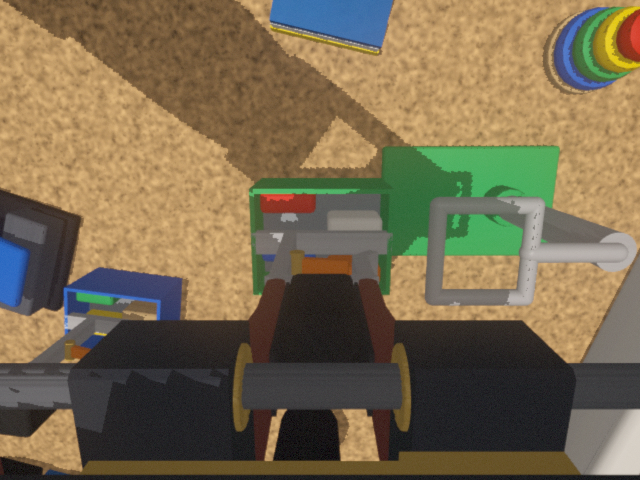

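View pics/s3z.png

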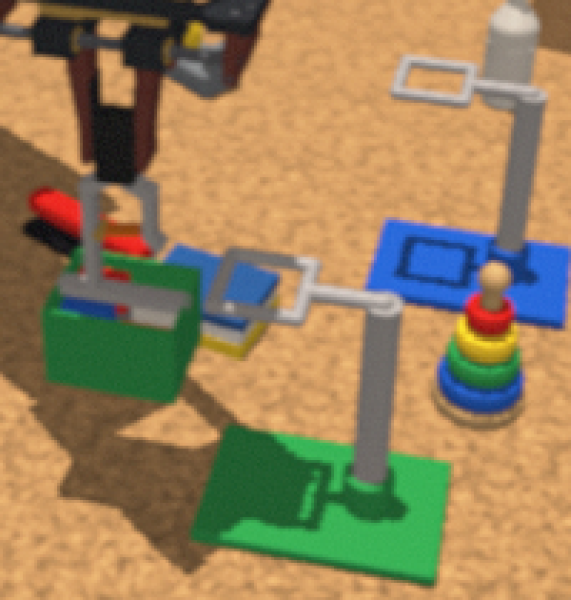

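```bash
cat > rel.py <<'E'
from h import *
import sys
def rel(f,c,ang):
    d=dict(np.load('pics/%s.npz'%f));w=cloud(d)
    img=d['img'];hsv=cv2.cvtColor(img,cv2.COLOR_RGB2HSV);Hh,S=hsv[...,0].astype(int),hsv[...,1].astype(int)
    v,u=np.indices(Hh.shape)
    a=np.radians(ang);ex=np.array([np.cos(a),np.sin(a)]);ey=np.array([-ex[1],ex[0]])
    X=w[...,:2]@ex;Y=w[...,:2]@ey;Z=w[...,2]
    e=(S<60)&(Z>186)&(Z<205)&(u>400)&(v<330)
    x0=np.percentile(X[e],.5)
    fb=e&(X<x0+10); yl=Y[e&(X<x0+60)]
    print('eye front edge',round(x0,1),'-> bar x',round(x0+5,1),'y mid',round((np.percentile(yl,.5)+np.percentile(yl,99.5))/2,1),'width',round(np.ptp(yl),1),'ztop',round(np.median(Z[fb]),1))
    col=((Hh>100)&(Hh<130) if c=='b' else (Hh>50)&(Hh<85))&(S>100)&(Z>100)&(Z<200)&(v<320)&(u>180)&(u<470)
    zr=np.percentile(Z[col],97)
    r=col&(Z>zr-6); print('rim z',round(zr,1),'x',np.round([np.percentile(X[r],.5),np.percentile(X[r],99.5)],1),'y',np.round([np.percentile(Y[r],.5),np.percentile(Y[r],99.5)],1))
    rr=cv2.minAreaRect(w[r][:,:2].astype(np.float32));print(rr)
    o=ctrl.get_obs();p=o['ee_pos'];print('TCP x,y',round(p[:2]@ex,1),round(p[:2]@ey,1),'z',round(p[2],1))
    er=cv2.minAreaRect(w[e][:,:2].astype(np.float32));print('eye rect',er)
    # tilt: plane fit of rim
    Q=np.c_[X[r],Y[r],np.ones(r.sum())];s=np.linalg.lstsq(Q,Z[r],rcond=None)[0];print('rim slope deg x,y',np.round(np.degrees(s[:2]),2))
rel(*sys.argv[1:3],float(sys.argv[3]))
E
python3 rel.py w3 g 17.7
```

```text
eye front edge 559.4 -> bar x 564.4 y mid -362.7 width 65.6 ztop 194.1
rim z 170.6 x [452.4 541.8] y [-397.3 -328.2]
((599.7691040039062, -189.56402587890625), (122.9553451538086, 70.19498443603516), 17.88930892944336)
TCP x,y 499.1 -363.0 z 270.8
eye rect ((701.3546142578125, -157.25021362304688), (122.81016540527344, 65.62863159179688), 17.905344009399414)
rim slope deg x,y [-0.69  0.18]
```

>>> send_rows(
  rows=[
    [0, 0, 8, -0.004],
    [0, 0, 12, 0],
    [0, 0, 14, 0],
    [0, 0, 12, 0],
    [0, 0, 9, 0],
    [0, 0, 4, 0],
    [0, 0, 2, 0],
    [0, 0, 0, 0],
  ],
)

```text
t: 7.82
ee_pos: [651.9, -170.7, 269.7]
orientation: [-0.243, 1.568, 0.247]
ft_force: [-0.0, -0.0, -2.1]
width: 26.1
```

```bash
python3 - <<'E'
from h import *
a=np.radians(17.8);ex=np.array([np.cos(a),np.sin(a)]);ey=np.array([-ex[1],ex[0]])
t=ex*561.2+ey*-363
go(t[0],t[1],270,17.8)
d=snap('wrist','w4')
E
python3 rel.py w4 g 17.7
```

```text
t 7.82 p [ 651.9 -170.7  269.7] jawyaw 17.85 xaxis [-0.012  0.    -1.   ] q [-0.27  0.46  1.46 -0.    1.23 -0.58] w 26.1 F [-0.  -0.  -2.1]
 delta tool [-0.2 -1.2 -7.3] turn 0.001
eye front edge 612.7 -> bar x 617.7 y mid -362.0 width 64.3 ztop 194.4
rim z 169.6 x [522.8 612. ] y [-395.  -326.2]
((655.9435424804688, -169.34609985351562), (101.53289031982422, 69.78937530517578), 18.204559326171875)
TCP x,y 568.8 -360.8 z 269.7
eye rect ((726.7134399414062, -147.31854248046875), (68.48886108398438, 64.52729797363281), 20.24675750732422)
rim slope deg x,y [-0.73  0.07]
```

View pics/w4.png

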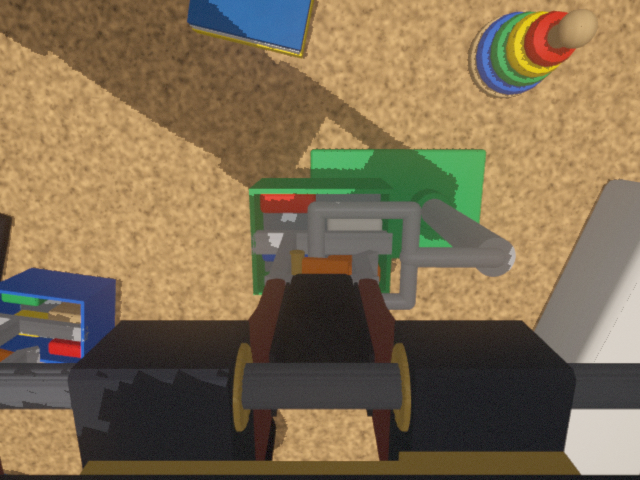

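>>> send_rows(
  rows=[
    [0, -1, -4, 0],
    [0, -1, -4, 0],
    [0, 0, 0, 0],
    [0, 0, 0, 0],
  ],
)

```text
t: 8.2
ee_pos: [642.2, -176.2, 269.7]
orientation: [-0.242, 1.57, 0.246]
ft_force: [-0.2, -0.0, -2.0]
width: 25.7
```

```bash
cat > st.py <<'E'
from h import *
import sys
x,y,z,an=map(float,sys.argv[1:])
a=np.radians(an);ex=np.array([np.cos(a),np.sin(a)]);ey=np.array([-ex[1],ex[0]])
t=ex*x+ey*y
go(t[0],t[1],z,an)
E
python3 st.py 561 -363 270 17.8
python3 -c "
from h import *
snap('wrist','w5')"; python3 rel.py w5 g 17.7
```

```text
t 8.2 p [ 642.2 -176.2  269.7] jawyaw 17.79 xaxis [-0.013  0.    -1.   ] q [-0.28  0.44  1.48 -0.    1.23 -0.59] w 25.7 F [-0.2 -0.  -2. ]
 delta tool [-0.4  1.1  3.4] turn -0.0
eye front edge 601.7 -> bar x 606.7 y mid -362.5 width 64.5 ztop 194.1
rim z 169.6 x [511.6 600.9] y [-397.3 -328.4]
((640.3544311523438, -176.7326202392578), (89.78028869628906, 69.71293640136719), 18.023462295532227)
TCP x,y 558.2 -363.2 z 269.7
eye rect ((721.206298828125, -149.03524780273438), (79.06060028076172, 64.78347778320312), 20.292743682861328)
rim slope deg x,y [-0.91  0.13]
```

>>> send_rows(
  rows=[
    [5, 0, 2, 0],
    [7, 0, 1, 0],
    [5, 0, 0, 0],
    [0, 0, 0, 0],
  ],
)

```text
t: 8.58
ee_pos: [644.9, -175.7, 251.6]
orientation: [-0.242, 1.569, 0.245]
ft_force: [0.1, -0.2, -2.8]
width: 25.6
```

```bash
python3 st.py 561 -363 210 17.8
python3 -c "
from h import *
snap('wrist','w6');snap('scene','s6')
i=cv2.imread('pics/s6.png');cv2.imwrite('pics/s6z.png',cv2.resize(i[230:350,260:400],(700,600),interpolation=3))"; python3 rel.py w6 g 17.7
```

```text
t 8.58 p [ 644.9 -175.7  251.6] jawyaw 17.73 xaxis [-0.012  0.    -1.   ] q [-0.28  0.46  1.49 -0.    1.2  -0.59] w 25.6 F [ 0.1 -0.2 -2.8]
 delta tool [41.6  1.3  1.2] turn -0.001
eye front edge 601.4 -> bar x 606.4 y mid -362.5 width 64.9 ztop 194.0
rim z 151.4 x [514.6 603.7] y [-397.7 -328.8]
((643.2770385742188, -176.52987670898438), (89.5613784790039, 70.06111145019531), 17.682958602905273)
TCP x,y 561.2 -363.6 z 252.4
eye rect ((721.0238037109375, -149.102783203125), (79.54290771484375, 65.55902862548828), 20.67937469482422)
rim slope deg x,y [-0.83  0.08]
```

View pics/s6z.png

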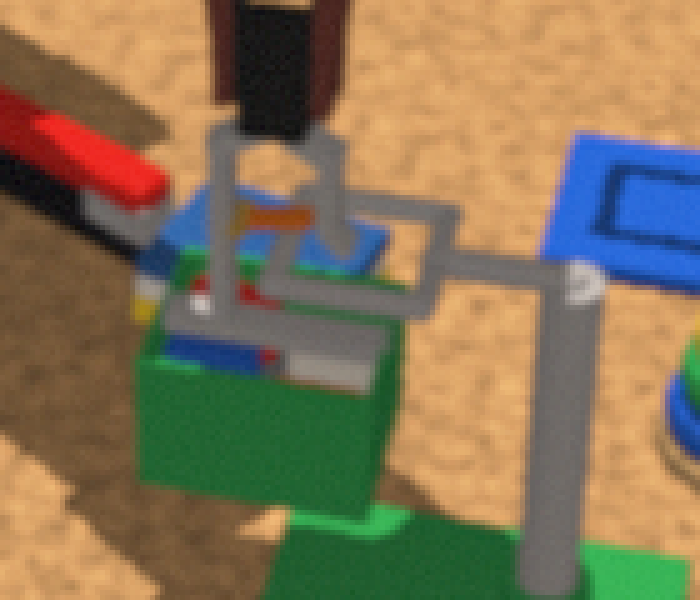

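>>> send_rows(
  rows=[
    [5, 0, 0, 0],
    [6, 0, 0, 0],
    [6, 0, 0, 0],
    [6, 0, 0, 0],
  ],
)

```text
t: 9.02
ee_pos: [647.4, -176.6, 233.1]
orientation: [-0.245, 1.562, 0.242]
ft_force: [-3.7, -0.3, 4.6]
width: 25.7
```

```bash
python3 st.py 561 -363 210 17.8
```

```text
t 9.02 p [ 647.4 -176.6  233.1] jawyaw 17.76 xaxis [-0.005 -0.003 -1.   ] q [-0.28  0.48  1.51 -0.    1.15 -0.59] w 25.7 F [-3.7 -0.3  4.6]
 delta tool [23.1  3.1 -1.4] turn -0.001
```

>>> send_rows(
  rows=[
    [6, 0.5, 0, 0],
    [6, 0.5, 0, 0],
    [6, 0, 0, 0],
    [4, 0, 0, 0],
  ],
)

```text
t: 9.35
ee_pos: [646.8, -176.2, 210.3]
orientation: [-0.246, 1.561, 0.241]
ft_force: [-1.7, 3.0, 21.8]
width: 25.9
```

```bash
python3 st.py 561 -363 210 17.8
```

```text
t 9.35 p [ 646.8 -176.2  210.3] jawyaw 17.75 xaxis [-0.004 -0.004 -1.   ] q [-0.28  0.5   1.53 -0.01  1.11 -0.59] w 25.9 F [-1.7  3.  21.8]
 delta tool [ 0.3  2.5 -1. ] turn -0.001
```

```bash
python3 -c "
from h import *
snap('wrist','w7');snap('scene','s7')
i=cv2.imread('pics/s7.png');cv2.imwrite('pics/s7z.png',cv2.resize(i[230:350,260:400],(700,600),interpolation=3))"; python3 rel.py w7 g 17.7
```

```text
eye front edge 596.3 -> bar x 601.3 y mid -354.1 width 48.5 ztop 194.2
rim z 110.1 x [517.1 606.4] y [-399.5 -330.4]
((654.3185424804688, -174.53802490234375), (106.82545471191406, 69.87313842773438), 17.782011032104492)
TCP x,y 563.3 -364.7 z 210.2
eye rect ((715.750244140625, -143.44517517089844), (85.2620849609375, 48.62538528442383), 18.26030921936035)
rim slope deg x,y [-0.22  0.09]
```

View pics/s7z.png

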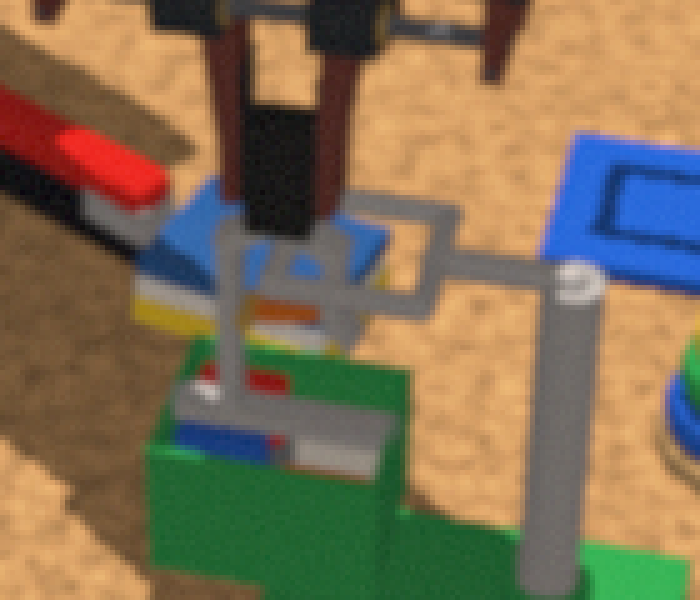

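View pics/w7.png

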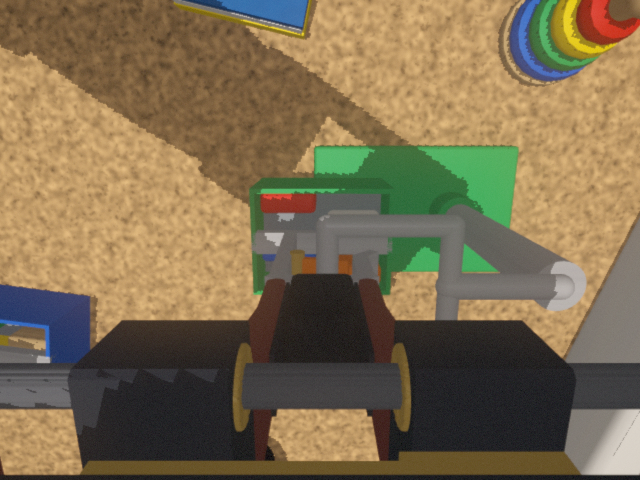

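>>> send_rows(
  rows=[
    [0, 0, 0, 0],
    [-0.5, 0, 0, 0],
    [0, 0, 0, 0],
  ],
)

```text
t: 9.7
ee_pos: [648.1, -175.8, 209.9]
orientation: [-0.246, 1.559, 0.241]
ft_force: [-1.6, -0.3, 2.2]
width: 25.9
```

```bash
python3 st.py 561 -363 210 17.8
```

```text
t 9.7 p [ 648.1 -175.8  209.9] jawyaw 17.77 xaxis [-0.002 -0.004 -1.   ] q [-0.28  0.5   1.53 -0.    1.11 -0.59] w 25.9 F [-1.6 -0.3  2.2]
 delta tool [-0.1  2.5 -2.3] turn -0.0
```

>>> send_rows(
  rows=[
    [0, 0, 0, 0],
    [0, 0, 0, 0],
    [0, 0, 0, 0],
    [0, 0, 0, 0],
    [0, 0, 0, 0],
    [0, 0, 0, 0],
  ],
  fingers=1,
)

```text
t: 10.2
ee_pos: [647.4, -175.7, 209.2]
orientation: [-0.246, 1.561, 0.241]
ft_force: [-0.7, 0.2, 0.4]
width: 62.7
```

```bash
python3 st.py 561 -363 210 17.8; python3 -c "
from h import *
snap('wrist','w8')"
```

```text
t 10.2 p [ 647.4 -175.7  209.2] jawyaw 17.77 xaxis [-0.003 -0.003 -1.   ] q [-0.28  0.51  1.53 -0.    1.11 -0.59] w 62.7 F [-0.7  0.2  0.4]
 delta tool [-0.8  2.2 -1.7] turn -0.001
```

View pics/w8.png

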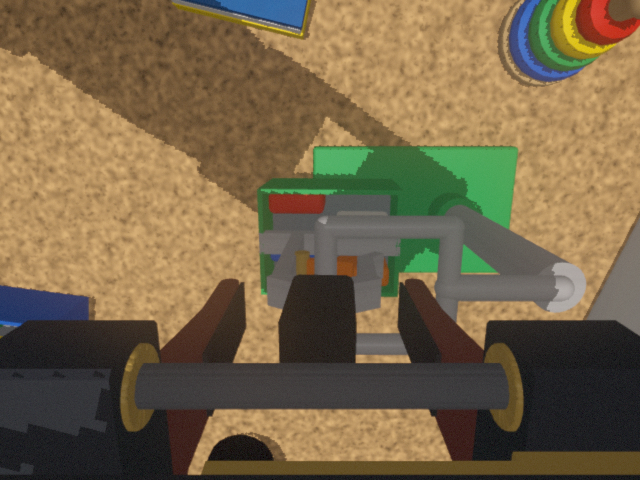

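>>> send_rows(
  rows=[
    [-8, 0, 0, 0],
    [-12, 0, 0, 0],
    [-15, 0, 0, 0],
    [-15, 0, 0, 0.05],
    [-10, 0, 0, 0.05],
    [-4, 0, 0, 0.04],
  ],
)

```text
t: 10.75
ee_pos: [647.3, -175.4, 279.2]
orientation: [-0.132, 1.572, 0.128]
ft_force: [-0.3, 0.6, 0.7]
width: 88.3
```

Run:
```python
from h import *
go(425.7,-362.3,255,9.6)
d=snap('scene','s9');
i=cv2.imread('pics/s9.png');cv2.imwrite('pics/s9z.png',cv2.resize(i[230:350,260:400],(700,600),interpolation=3))
```

```text
t 10.75 p [ 647.3 -175.4  279.2] jawyaw 9.48 xaxis [-0.005 -0.003 -1.   ] q [-0.28  0.44  1.47 -0.    1.24 -0.44] w 88.3 F [-0.3  0.6  0.7]
 delta tool [  25.8 -147.8 -249.3] turn -0.002
```

View pics/s9z.png

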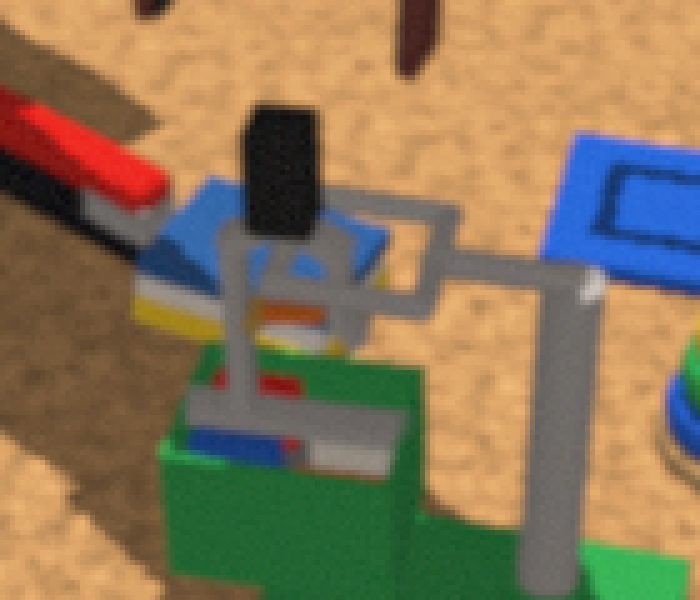

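>>> send_rows(
  rows=[
    [0, -10, -17, 0],
    [0, -17, -29, 0],
    [0, -19, -32, 0],
    [0, -19, -32, 0],
    [2, -19, -32, 0],
    [3, -19, -32, 0],
    [4, -17, -29, 0],
    [4, -14, -23, 0],
    [4, -8, -12, 0],
    [2, -2, -3, 0],
  ],
)

```text
t: 11.63
ee_pos: [420.5, -366.2, 266.8]
orientation: [-0.147, 1.565, 0.135]
ft_force: [0.2, -0.5, 0.1]
width: 88.0
```

Run:
```python
from h import *
go(425.7,-362.3,255,9.6)
d=snap('wrist','w10');w=cloud(d)
m=np.hypot(w[...,0]-425.7,w[...,1]+362.3)<65
v=np.arange(480)[:,None]*np.ones(640);m&=v<300
rects(w,m,((55,66),(75,95),(100,125),(125,150),(150,185),(190,205)))
```

```text
t 11.63 p [ 420.5 -366.2  266.8] jawyaw 10.3 xaxis [ 0.002 -0.008 -1.   ] q [-0.74  0.27  1.74 -0.    1.12 -0.91] w 88.0 F [ 0.2 -0.5  0.1]
 delta tool [11.7  3.   5.8] turn 0.012
   55 66 2526 [ 424.1 -359.1   61.8] rect [ 425.4 -362.4] [90.2 70.5] 9.7
   75 95 47 [ 404.8 -358.8   85.1] rect [ 404.5 -358.8] [7.9 0.4] 8.5
   100 125 379 [ 422.6 -357.3  111.6] rect [ 427.9 -357.7] [54.6  8.1] 7.5
   125 150 737 [ 410.1 -360.2  146.3] rect [ 425.4 -362.2] [51.6 14.5] 9.5
   150 185 479 [ 421.9 -351.   168.5] rect [ 424.  -357.8] [37.  17.9] 18.9
   190 205 1918 [ 425.  -360.9  197.6] rect [ 425.4 -362.1] [25.9 24.1] 10.3
```

View pics/w10.png

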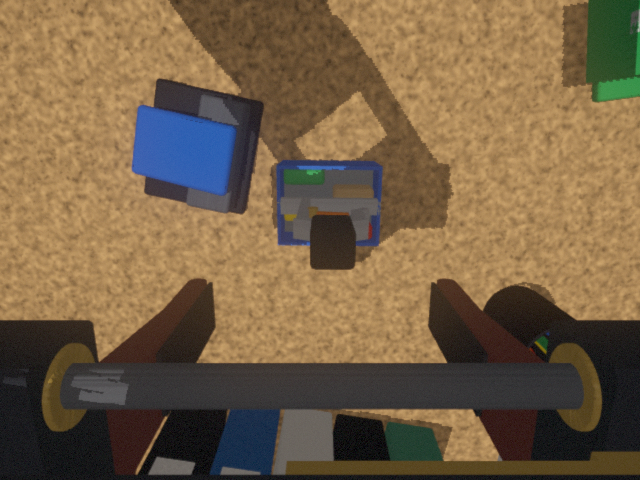

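>>> send_rows(
  rows=[
    [5, 1.5, 3, 0.01],
    [20, 1.5, 2, 0],
    [22, 0, 0, 0],
    [22, 0, 0, 0],
    [16, 0, 0, 0],
    [8, 0, 0, 0],
    [3, 0, 0, 0],
    [0, 0, 0, 0],
  ],
)

```text
t: 12.35
ee_pos: [432.4, -358.5, 168.3]
orientation: [-0.145, 1.56, 0.129]
ft_force: [0.6, 0.0, 0.3]
width: 88.0
```

Run:
```python
from h import *
go(425.5,-362.2,162,9.8)
```

```text
t 12.35 p [ 432.4 -358.5  168.3] jawyaw 10.0 xaxis [ 0.007 -0.009 -1.   ] q [-0.71  0.4   1.82 -0.    0.91 -0.88] w 88.0 F [0.6 0.  0.3]
 delta tool [ 6.3 -2.3 -7.5] turn 0.003
```

>>> send_rows(
  rows=[
    [3, -1.5, -4, 0],
    [3, -0.5, -3, 0],
    [0.5, 0, 0, 0],
    [0, 0, 0, 0],
  ],
)

```text
t: 12.68
ee_pos: [427.5, -362.4, 163.7]
orientation: [-0.148, 1.557, 0.128]
ft_force: [-0.2, -0.7, 0.8]
width: 87.9
```

Run:
```python
from h import *
go(425.5,-362.2,162,9.8)
```

```text
t 12.68 p [ 427.5 -362.4  163.7] jawyaw 10.1 xaxis [ 0.011 -0.012 -1.   ] q [-0.72  0.4   1.83 -0.    0.9  -0.9 ] w 87.9 F [-0.2 -0.7  0.8]
 delta tool [ 1.7  0.5 -1.9] turn 0.005
```

>>> send_rows(
  rows=[
    [1, 0.5, -1.5, 0],
    [0.5, 0, 0, 0],
    [0.3, 0, 0, 0],
    [0.3, 0, 0, 0],
    [0.3, 0, 0, 0],
    [0.3, 0, 0, 0],
    [0.3, 0, 0, 0],
  ],
  fingers=0,
)

```text
t: 13.27
ee_pos: [426.2, -363.4, 162.4]
orientation: [-0.149, 1.554, 0.125]
ft_force: [-0.4, 0.9, 0.2]
width: 44.6
```

Run:
```python
from h import *
go(425.5,-362.2,162,9.8)
```

```text
t 13.27 p [ 426.2 -363.4  162.4] jawyaw 10.03 xaxis [ 0.013 -0.014 -1.   ] q [-0.73  0.4   1.83 -0.    0.89 -0.9 ] w 44.6 F [-0.4  0.9  0.2]
 delta tool [ 0.3  1.3 -0.5] turn 0.004
```

>>> send_rows(
  rows=[
    [0.2, 0.8, -0.3, 0],
    [0.2, 0.3, 0, 0],
    [0.2, 0, 0, 0],
    [0.2, 0, 0, 0],
    [0.2, 0, 0, 0],
    [0.2, 0, 0, 0],
    [0, 0, 0, 0],
  ],
)

```text
t: 13.85
ee_pos: [425.4, -362.3, 161.7]
orientation: [-0.15, 1.555, 0.125]
ft_force: [0.1, 0.9, 0.8]
width: 25.7
```

Run:
```python
from h import *
go(425.5,-362.2,162,9.8)
```

```text
t 13.85 p [ 425.4 -362.3  161.7] jawyaw 10.04 xaxis [ 0.012 -0.014 -1.   ] q [-0.73  0.4   1.84 -0.    0.89 -0.9 ] w 25.7 F [0.1 0.9 0.8]
 delta tool [-0.3  0.   0.1] turn 0.004
```

>>> send_rows(
  rows=[
    [-10, 0, 0, 0],
    [-16, 0, 0, 0],
    [-20, 0, 0, 0],
    [-20, 0, 0, 0],
    [-18, 0, 0, -0.03],
    [-12, 0, 0, -0.04],
    [-8, 0, 0, -0.03],
    [-2, 0, 0, 0],
  ],
)

```text
t: 14.52
ee_pos: [422.8, -358.6, 271.9]
orientation: [-0.227, 1.552, 0.211]
ft_force: [0.3, -0.2, -2.1]
width: 26.3
```

Run:
```python
from h import *
a=np.radians(15.7);ex=np.array([np.cos(a),np.sin(a)]);e=np.array([633.5,129.0]);print('eye in stand axes',e@ex,e@[-ex[1],ex[0]])
t=e-68*ex;go(t[0],t[1],269.7,15.7)
```

```text
eye in stand axes 644.7726788920608 -47.23814723669384
t 14.52 p [ 422.8 -358.6  271.9] jawyaw 16.01 xaxis [ 0.009 -0.009 -1.   ] q [-0.72  0.26  1.75 -0.    1.12 -1.  ] w 26.3 F [ 0.3 -0.2 -2.1]
 delta tool [ -0.8 411.  269. ] turn 0.005
```

>>> send_rows(
  rows=[
    [0, 8, 5, 0],
    [0, 15, 10, 0],
    [0, 22, 14, 0],
    [0, 28, 18, 0],
    [0, 30, 19.5, 0],
    [0, 30, 19.5, 0],
    [0, 30, 19.5, 0],
    [0, 30, 19.5, 0],
    [0, 30, 19.5, 0],
    [0, 30, 19.5, 0],
  ],
)

```text
t: 15.35
ee_pos: [511.1, -58.7, 264.8]
orientation: [-0.207, 1.56, 0.196]
ft_force: [1.1, 0.1, -2.8]
width: 26.4
```

>>> send_rows(
  rows=[
    [0, 30, 19.5, 0],
    [0, 30, 19.5, 0],
    [0, 28, 17, 0],
    [0, 22, 13, 0],
    [0, 17, 10, 0],
    [0, 11, 6, 0],
    [0, 6, 3, 0],
    [0, 2, 1, 0],
  ],
)

```text
t: 16.02
ee_pos: [555.9, 125.9, 256.7]
orientation: [-0.205, 1.57, 0.2]
ft_force: [0.7, -0.5, -2.7]
width: 25.8
```

```bash
python3 st.py 576.8 -47.2 269.7 15.7
```

```text
t 16.02 p [555.9 125.9 256.7] jawyaw 14.79 xaxis [-0.009 -0.004 -1.   ] q [ 0.2   0.31  1.72 -0.    1.13 -0.05] w 25.8 F [ 0.7 -0.5 -2.7]
 delta tool [-13.  -17.9   7.7] turn -0.016
```

>>> send_rows(
  rows=[
    [-6, -5, 1, -0.016],
    [-5, -7, 2, 0],
    [-2, -4, 2, 0],
    [0, -1, 0, 0],
    [0, 0, 0, 0],
  ],
)

```text
t: 16.43
ee_pos: [565.0, 106.9, 270.3]
orientation: [-0.218, 1.571, 0.212]
ft_force: [-0.1, -0.1, -1.7]
width: 25.7
```

```bash
python3 st.py 576.8 -47.2 269.7 15.7;python3 -c "
from h import *
snap('wrist','w11')"; python3 rel.py w11 b 15.7
```

```text
t 16.43 p [565.  106.9 270.3] jawyaw 15.65 xaxis [-0.011 -0.005 -1.   ] q [ 0.17  0.3   1.69 -0.    1.16 -0.1 ] w 25.7 F [-0.1 -0.1 -1.7]
 delta tool [0.5 2.7 4. ] turn -0.001
eye front edge 639.5 -> bar x 644.5 y mid -44.0 width 65.7 ztop 194.2
rim z 172.1 x [525.9 615.9] y [-83.1 -13.4]
((578.6978759765625, 111.96846008300781), (123.59969329833984, 70.77168273925781), 15.62873363494873)
TCP x,y 572.9 -49.9 z 270.3
eye rect ((684.2265014648438, 146.07125854492188), (118.26570892333984, 65.72200775146484), 15.810203552246094)
rim slope deg x,y [-0.21  0.68]
```

View pics/w11.png

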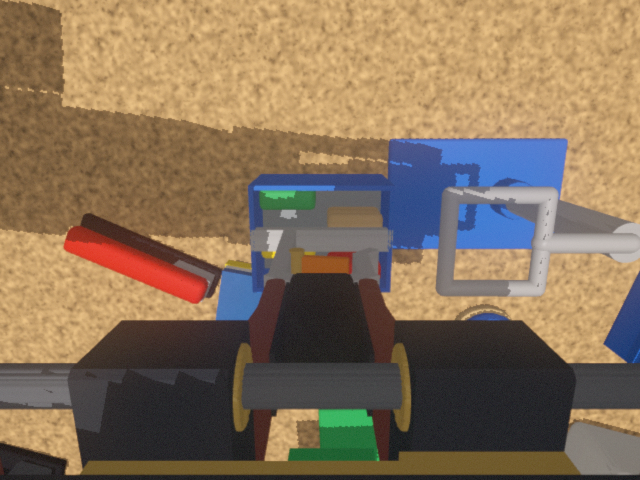

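>>> send_rows(
  rows=[
    [0, 1, 8, -0.001],
    [0, 1, 12, 0],
    [0, 1, 14, 0],
    [0, 0, 12, 0],
    [0, 0, 7, 0],
    [0, 0, 3, 0],
    [0, 0, 0, 0],
    [0, 0, 0, 0],
  ],
)

```text
t: 17.15
ee_pos: [624.0, 126.0, 268.8]
orientation: [-0.217, 1.571, 0.211]
ft_force: [-0.3, 0.4, -1.7]
width: 25.9
```

```bash
python3 st.py 642.2 -46 269.7 15.7;python3 -c "
from h import *
snap('wrist','w12')"; python3 rel.py w12 b 15.7
```

```text
t 17.15 p [624.  126.  268.8] jawyaw 15.57 xaxis [-0.01  -0.005 -1.   ] q [ 0.18  0.4   1.55 -0.    1.2  -0.09] w 25.9 F [-0.3  0.4 -1.7]
 delta tool [-1.   1.6  7.4] turn -0.002
eye front edge 678.2 -> bar x 683.2 y mid -43.5 width 64.8 ztop 194.3
rim z 170.6 x [588.  677.6] y [-80.3 -11. ]
((629.9011840820312, 129.2415008544922), (107.01459503173828, 70.50132751464844), 15.779476165771484)
TCP x,y 634.6 -47.5 z 268.8
eye rect ((704.8375244140625, 154.0001220703125), (83.41719055175781, 65.65807342529297), 18.377656936645508)
rim slope deg x,y [-0.31  0.59]
```

View pics/w12.png

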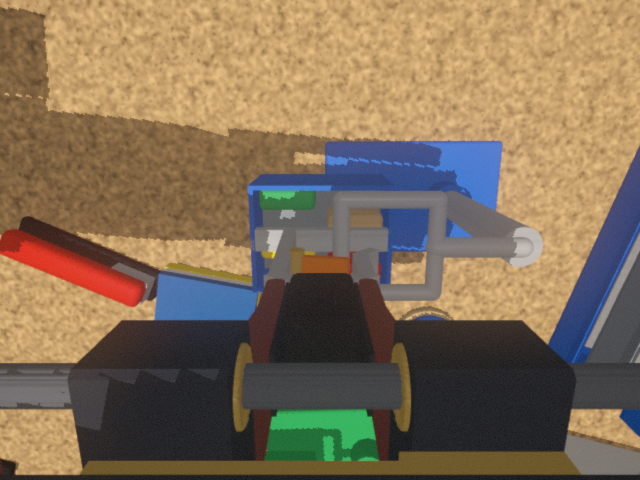

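>>> send_rows(
  rows=[
    [0, 1, 4, 0],
    [0, 0.5, 3, 0],
    [0, 0, 0, 0],
    [0, 0, 0, 0],
  ],
)

```text
t: 17.53
ee_pos: [629.6, 129.4, 268.8]
orientation: [-0.216, 1.572, 0.211]
ft_force: [-0.2, 0.8, -1.3]
width: 26.0
```

```bash
python3 st.py 642.2 -46 269.7 15.7;python3 -c "
from h import *
snap('wrist','w13')"; python3 rel.py w13 b 15.7
```

```text
t 17.53 p [629.6 129.4 268.8] jawyaw 15.57 xaxis [-0.011 -0.005 -1.   ] q [ 0.19  0.41  1.54 -0.    1.21 -0.08] w 26.0 F [-0.2  0.8 -1.3]
 delta tool [-0.9 -0.2  1.1] turn -0.002
eye front edge 684.5 -> bar x 689.5 y mid -43.6 width 64.9 ztop 194.1
rim z 170.7 x [594.3 683.8] y [-78.3  -9.2]
((636.831298828125, 133.533935546875), (110.22427368164062, 69.89217376708984), 15.993948936462402)
TCP x,y 641.1 -45.8 z 268.9
eye rect ((707.6950073242188, 154.85946655273438), (76.73021697998047, 65.44210052490234), 18.50344467163086)
rim slope deg x,y [-0.5   0.69]
```

>>> send_rows(
  rows=[
    [5, 0, 0.3, 0],
    [7, 0, 0.3, 0],
    [5, 0, 0, 0],
    [0, 0, 0, 0],
  ],
)

```text
t: 17.92
ee_pos: [629.7, 129.4, 250.5]
orientation: [-0.216, 1.572, 0.211]
ft_force: [-0.5, -0.0, -2.3]
width: 26.0
```

```bash
python3 st.py 642.2 -46 208 15.7;python3 -c "
from h import *
snap('wrist','w14');snap('scene','s14')
i=cv2.imread('pics/s14.png');cv2.imwrite('pics/s14z.png',cv2.resize(i[160:280,330:450],(600,600),interpolation=3))"; python3 rel.py w14 b 15.7
```

```text
t 17.92 p [629.7 129.4 250.5] jawyaw 15.56 xaxis [-0.011 -0.005 -1.   ] q [ 0.19  0.43  1.56 -0.    1.17 -0.08] w 26.0 F [-0.5 -0.  -2.3]
 delta tool [42.5 -0.1  1.5] turn -0.002
eye front edge 681.4 -> bar x 686.4 y mid -43.7 width 65.1 ztop 194.1
rim z 152.4 x [594.4 715. ] y [-78.5  -9.3]
((644.146484375, 135.25784301757812), (124.96766662597656, 69.69985961914062), 15.75773811340332)
TCP x,y 641.6 -45.9 z 251.3
eye rect ((706.2910766601562, 154.22235107421875), (79.75142669677734, 65.7871322631836), 18.37188720703125)
rim slope deg x,y [1.54 0.21]
```

View pics/s14z.png

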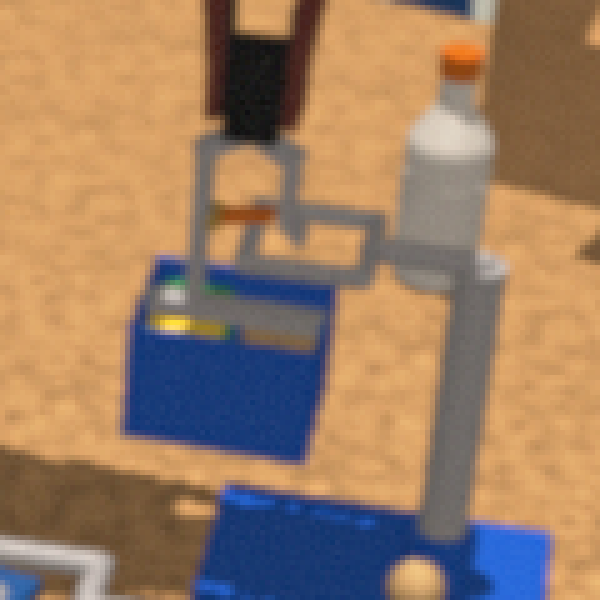

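>>> send_rows(
  rows=[
    [5, 0, 0, 0],
    [6, 0, 0, 0],
    [6, 0, 0, 0],
    [6, 0, 0, 0],
    [6, 0, 0, 0],
    [6, 0, 0, 0],
  ],
)

```text
t: 18.52
ee_pos: [631.4, 129.4, 219.9]
orientation: [-0.216, 1.565, 0.211]
ft_force: [-5.0, -1.1, 0.2]
width: 25.9
```

```bash
python3 st.py 642.2 -46 208 15.7
```

```text
t 18.52 p [631.4 129.4 219.9] jawyaw 15.56 xaxis [-0.004 -0.004 -1.   ] q [ 0.19  0.46  1.58 -0.    1.11 -0.08] w 25.9 F [-5.  -1.1  0.2]
 delta tool [11.9  0.3 -0.6] turn -0.002
```

>>> send_rows(
  rows=[
    [6, 0, 0, 0],
    [5, 0, 0, 0],
    [2, 0, 0, 0],
  ],
)

```text
t: 18.77
ee_pos: [633.4, 129.8, 207.4]
orientation: [-0.216, 1.559, 0.211]
ft_force: [-0.8, 0.6, 10.1]
width: 25.9
```

```bash
python3 st.py 642.2 -46 208 15.7;python3 -c "
from h import *
snap('wrist','w15');snap('scene','s15')
i=cv2.imread('pics/s15.png');cv2.imwrite('pics/s15z.png',cv2.resize(i[160:280,330:450],(600,600),interpolation=3))"; python3 rel.py w15 b 15.7
```

```text
t 18.77 p [633.4 129.8 207.4] jawyaw 15.56 xaxis [ 0.001 -0.003 -1.   ] q [ 0.19  0.47  1.59 -0.    1.08 -0.08] w 25.9 F [-0.8  0.6 10.1]
 delta tool [-0.6  0.4 -2.7] turn -0.002
eye front edge 678.1 -> bar x 683.1 y mid -35.1 width 49.0 ztop 194.2
rim z 109.4 x [599.6 689.4] y [-79.3 -10. ]
((639.550537109375, 133.1509246826172), (104.60494232177734, 69.8387222290039), 15.52100944519043)
TCP x,y 645.2 -46.4 z 207.3
eye rect ((702.0056762695312, 162.33242797851562), (82.24021911621094, 49.84833908081055), 19.7474422454834)
rim slope deg x,y [0.94 0.76]
```

View pics/s15z.png

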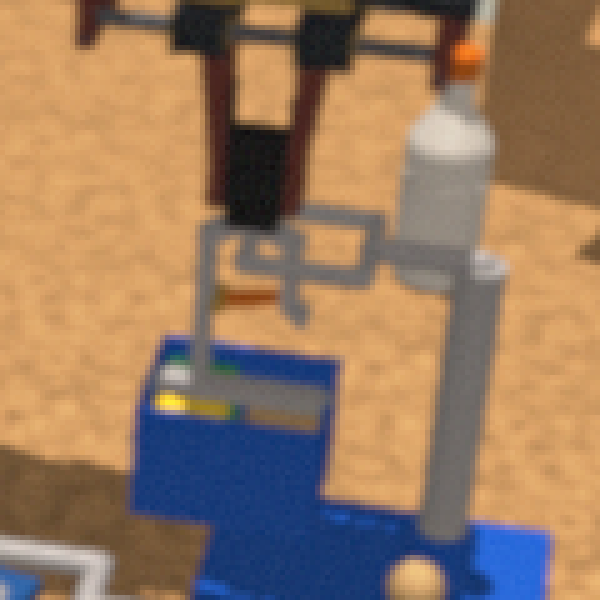

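View pics/w15.png

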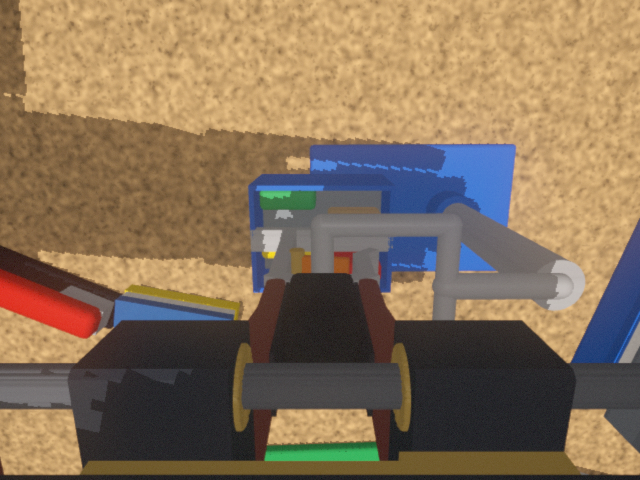

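Gate is clearly shut below the bar at (250,298), level, reaching the nose. Unload, release, rise.

>>> send_rows(
  rows=[
    [0, 0, 0, 0],
    [-0.5, 0, 0, 0],
    [0, 0, 0, 0],
  ],
)

```text
t: 19.12
ee_pos: [633.9, 129.9, 207.4]
orientation: [-0.216, 1.558, 0.211]
ft_force: [-2.1, -0.6, 5.5]
width: 26.1
```

>>> send_rows(
  rows=[
    [0, 0, 0, 0],
    [0, 0, 0, 0],
    [0, 0, 0, 0],
    [0, 0, 0, 0],
    [0, 0, 0, 0],
    [0, 0, 0, 0],
    [0, 0, 0, 0],
  ],
  fingers=1,
)

```text
t: 19.7
ee_pos: [635.0, 130.2, 206.2]
orientation: [-0.215, 1.556, 0.211]
ft_force: [-0.5, -0.2, 0.0]
width: 69.5
```

>>> send_rows(
  rows=[
    [-8, 0, 0, 0],
    [-12, 0, 0, 0],
    [-15, 0, 0, 0],
    [-15, 0, 0, 0],
    [-15, 0, 0, 0],
    [-15, 0, 0, 0],
    [-15, 0, 0, 0],
    [-8, 0, 0, 0],
    [0, 0, 0, 0],
  ],
)

```text
t: 20.45
ee_pos: [635.0, 130.6, 322.0]
orientation: [-0.215, 1.552, 0.211]
ft_force: [0.1, -0.1, -0.9]
width: 88.0
```

>>> send_rows(
  rows=[
    [0, 0, -10, 0],
    [0, 0, -20, 0],
    [0, 0, -30, 0],
    [0, 0, -30, 0],
    [0, 0, -30, 0],
    [0, 0, -30, 0],
    [0, 0, -20, 0],
    [0, 0, -10, 0],
    [0, 0, 0, 0],
    [0, 0, 0, 0],
  ],
)

```text
t: 21.28
ee_pos: [443.8, 78.3, 312.8]
orientation: [-0.216, 1.563, 0.211]
ft_force: [0.6, -0.3, 0.8]
width: 87.7
```

```bash
python3 -c "
from h import *
go(0,0,0,0)
d=snap('top','t16');e=snap('scene','s16')
i=cv2.imread('pics/s16.png');a=cv2.resize(i[160:280,330:450],(400,400),interpolation=3);b=cv2.resize(i[230:350,270:390],(400,400),interpolation=3);cv2.imwrite('pics/s16z.png',np.hstack([a,b]))
w=cloud(d);Z=w[...,2]
for n,c,e0 in (('blue',(633.5,129),15.7),('green',(648.3,-176.4),17.7)):
    m=np.hypot(w[...,0]-c[0],w[...,1]-c[1])<70
    print(n);rects(w,m,((232,255),(186,200),(100,115)))
"
sed -i "s/top0/t16/" m.py; python3 m.py | tail -7
```

```text
t 21.28 p [443.8  78.3 312.8] jawyaw 15.57 xaxis [-0.003 -0.003 -1.   ] q [ 0.15  0.05  1.9  -0.    1.19 -0.12] w 87.7 F [ 0.6 -0.3  0.8]
 delta tool [ 314.2   44.4 -447.5] turn 0.272
blue
   232 255 138 [633.3 127.3 244.5] rect [634.1 128.3] [26.3 23.6] 15.5
   186 200 425 [663.6 140.  195.2] rect [654.4 135.9] [95.8 65.8] 15.8
   100 115 313 [609.4 120.4 106.6] rect [633.2 128.4] [91.2 70.5] 14.9
green
   232 255 146 [ 645.6 -177.7  244.8] rect [ 646.3 -178. ] [25.9 23.8] 16.8
   186 200 424 [ 678.8 -163.7  195.5] rect [ 668.9 -169.5] [94.7 66.4] 18.0
   100 115 386 [ 638.2 -171.8  108. ] rect [ 651.3 -177. ] [91.4 71. ] 18.1
stapler [400.  12. 683.] 710.9010647159638 [412.   6.] [ 45. 156.] 80
notes [532. -13.  38.] 680.6222939573231 [512. -16.] [153.  78.] 2
glue [610. 452.  98.] 156.15365380864932 [615. 459.] [45. 53.] 61
pot [ 647. -457.   83.] 171.40689319245325 [ 664. -487.] [ 72. 151.] 27
ring [759.   9.  66.] 137.2097074136807 [761.   9.] [68. 51.] 90
tape [293. 330.  32.] 86.92127690385405 [291. 335.] [ 56. 131.] 71
punch [ 304. -333.   54.] 73.4253816930102 [ 299. -338.] [109.  98.] 88
  return _methods._mean(a, axis=axis, dtype=dtype,
  ret = ret.dtype.type(ret / rcount)
```

View pics/s16z.png

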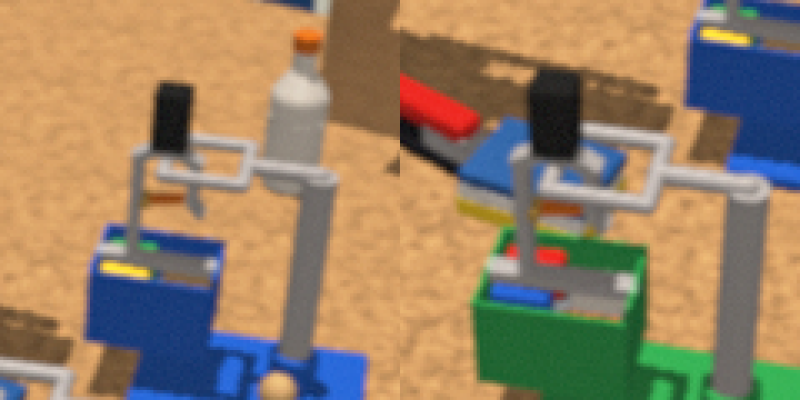

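View pics/t16.png

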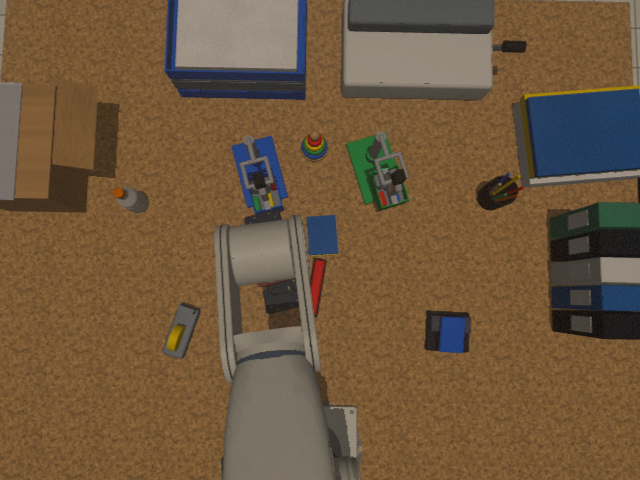

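>>> send_rows(
  rows=[
    [0, 0, -3, 0],
    [0, 0, 0, 0],
    [0, 0, 0, 0],
    [0, 0, 0, 0],
    [0, 0, 0, 0],
    [0, 0, 0, 0],
    [0, 0, 0, 0],
    [0, 0, 0, 0],
    [0, 0, 0, 0],
    [0, 0, 0, 0],
  ],
)

```text
t: 22.22
ee_pos: [444.7, 78.5, 312.0]
orientation: [-0.216, 1.564, 0.212]
ft_force: [0.7, -0.2, -0.4]
width: 88.0
```

>>> send_rows(
  rows=[
    [0, 0, 0, 0],
    [0, 0, 0, 0],
    [0, 0, 0, 0],
    [0, 0, 0, 0],
    [0, 0, 0, 0],
    [0, 0, 0, 0],
    [0, 0, 0, 0],
    [0, 0, 0, 0],
    [0, 0, 0, 0],
    [0, 0, 0, 0],
  ],
)

```text
t: 23.05
ee_pos: [444.6, 78.5, 312.2]
orientation: [-0.216, 1.563, 0.212]
ft_force: [-0.9, 0.9, 1.0]
width: 87.9
```

```bash
python3 -c "
from h import *
go(0,0,0,0)
d=snap('top','t17');e=snap('scene','s17')
w=cloud(d)
for n,c,e0 in (('blue',(633.5,129),15.7),('green',(648.3,-176.4),17.7)):
    m=np.hypot(w[...,0]-c[0],w[...,1]-c[1])<70
    print(n);rects(w,m,((232,255),(100,115)))
for f in ('s17','w8'):
  e=dict(np.load('pics/%s.npz'%f));w=cloud(e);h=cv2.cvtColor(e['img'],cv2.COLOR_RGB2HSV)
  o=(h[...,0]>=6)&(h[...,0]<18)&(h[...,1]>175)
  for n,c,a in (('blue',(633.5,129),15.7),('green',(648.3,-176.4),17.7)):
    a=np.radians(a);q=o&(np.hypot(w[...,0]-c[0],w[...,1]-c[1])<40)&(w[...,2]>135)
    P=w[q];x=(P[:,:2]-c)@[np.cos(a),np.sin(a)]
    for i in np.argsort(x)[::max(1,len(x)//10)]: print(f,n,'x',round(x[i],1),'z',round(P[i,2],1))
"
```

```text
t 23.05 p [444.6  78.5 312.2] jawyaw 15.61 xaxis [-0.003 -0.003 -1.   ] q [ 0.15  0.06  1.9  -0.    1.19 -0.12] w 87.9 F [-0.9  0.9  1. ]
 delta tool [ 313.7   44.8 -448.2] turn 0.272
blue
   232 255 138 [633.3 127.5 244.2] rect [634.3 128.4] [27.1 23.4] 15.3
   100 115 293 [607.5 122.1 107.2] rect [633.2 128.4] [91.  70.1] 15.0
green
   232 255 145 [ 645.6 -177.7  244.5] rect [ 646.9 -178.3] [26.4 24.6] 19.1
   100 115 375 [ 639.9 -172.7  108. ] rect [ 651.2 -177.3] [90.4 71.5] 17.7
s17 blue x -11.5 z 161.4
s17 blue x -10.7 z 157.7
s17 blue x -9.2 z 158.0
s17 blue x -6.6 z 155.9
s17 blue x -4.4 z 159.3
s17 blue x -1.7 z 161.1
s17 blue x 0.4 z 160.1
s17 blue x 2.1 z 161.3
s17 blue x 3.4 z 160.4
s17 blue x 5.4 z 162.8
s17 blue x 6.8 z 161.8
s17 blue x 7.8 z 159.5
s17 blue x 9.6 z 161.0
s17 blue x 12.2 z 162.8
s17 green x -9.6 z 160.2
s17 green x -7.8 z 157.7
s17 green x -5.8 z 158.5
s17 green x -3.6 z 159.7
s17 green x -2.1 z 158.6
s17 green x 0.1 z 160.2
s17 green x 2.1 z 160.9
s17 green x 5.2 z 161.3
s17 green x 7.4 z 160.3
s17 green x 10.4 z 160.5
s17 green x 13.5 z 163.0
w8 green x -34.4 z 258.5
w8 green x -8.7 z 157.3
w8 green x -7.5 z 158.7
w8 green x -6.0 z 158.2
w8 green x 7.6 z 160.0
w8 green x 9.1 z 160.6
w8 green x 10.5 z 161.7
w8 green x 11.7 z 157.6
w8 green x 13.1 z 162.7
w8 green x 14.3 z 161.2
w8 green x 31.9 z 281.4
```

```bash
python3 -c "
from workcell import ctrl
print(ctrl.close_job())"
```

```text
the job is handed in; nothing more can be done
None
```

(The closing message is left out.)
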